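# Hand out one sweet tin from the locked counter dispenser

## Task

Let one tin of sweets out of the steel dispenser on the cake counter: slide the child-lock tab fully aside, press the button it was covering and keep it down until a tin has rolled into the tray, then let go and slide the tab fully back over the button. Only one tin may come out, and the other things on the counter must stay where they are.

Things in the scene. Friction and masses are not known exactly. Their poses are not given: they have to be found in the camera images.
- machine: Steel tin dispenser fixed on the counter, 242 mm deep (x), 292 wide (y), 270 high. Origin: centre of its underside; x from its front to its back, z up, y to the left of one who faces its front; the front looks to the robot's right (-y), give or take. Right part (y -140 to 48): aluminium control panel sloping 40 degrees, facing up and forward, under a guard pane. Left part (y 49 to 151): tin chute and tray.
- tab_fin (a point): Centre of the upright grip fin of the lock tab. z square out of the sloping panel, x up the slope, y to the machine's left. Black plastic fin 40 mm long (x), 12 thick (y), 27 tall (z), on the middle of a black cover plate 70 (x) by 60 (y) mm, 5 thick, its top 13.5 mm below this point. Rails 9 mm wide lie 41 mm up and down the slope, tops 10.5 mm below this point.
- tab (a joint): Slide of the lock tab in m: 0 = home, at its left stop, covering the button; grows as it slides to the machine's right (-y) up to 0.066 = fully aside at its right stop. It starts within 6 mm of home, stays where it is left, and slides with about 2 N.
- button_top (a point): Centre of the top face of the dark steel round push button, 44 mm across, standing 14 mm out of the panel; it moves with the button. Axes as for tab_fin: press along -z. It lies straight beneath the fin (20.5 mm under tab_fin) when the tab is home.
- button (a joint): Travel of the button in m: 0 = up, 0.010 = fully down (4 mm stand proud). Sprung: 3 N to start, about 6 N at the bottom; comes up by itself. It works the gate: beyond about 6.5 mm the front tin rolls out in about 1 s while a second blade holds the other back; once the button is up the next tin rolls to the gate, so a second press lets that out too.
- tin_a_center (a point): Centre of the front tin, the one that is to come out: a plain round metal tin 64 mm in diameter, 80 mm long, about 0.18 kg, lying with its axis along the machine's y; it rests against the gate and ends against the lip of the tray.
- tin_b_center (a point): Centre of the second, equal tin behind it, which must stay in the magazine (it may roll forward to the gate).
- tray (a point): Floor point in the middle of the open tray at the front of the chute, 45 mm behind its 30 mm high front lip. The chute slopes 12 degrees down to the front, 90 mm wide inside; behind the tray (from 88 mm behind the lip) is the magazine, open above but for two straps, where two tins lie behind an 18 mm high steel gate blade.
- cake_stand: Bystander: white ceramic cake stand, 170 mm across, 136 mm high with a slab of cake on it, origin at the centre of its underside.
- pastry: Bystander: layered pastry on a gilt card 130 by 70 mm, 63 mm high, origin at the centre of its underside.
- sign_holder: Bystander: steel price-card holder, foot 80 mm across, 190 mm high, with a blank card 90 mm wide; origin at the centre of its underside.
- guard_edge (a point): Middle of the lower front edge of the rigid clear guard pane, an upright sheet 188 mm wide (y), 5 mm thick, from 173 to 270 mm above the counter, that stands over the control panel just above the button, held from behind by steel rods. It keeps a tool that points straight down from the button; come from in front of it with the tool tilted square to the sloping panel.
- tin_a: The front tin itself (see tin_a_center); its origin is its centre.
There are look-alikes about, which are no part of the job. Leave any black or brown look-alike of the tin_a alone.

How it is judged (in metres and radians):
On the way, in this order (a step that is already met when the one before it is completed fails the run):
1. the lock tab is slid aside, clear of the button, which is still up (value of joint tab above 0.052 m and value of joint button below 0.002 m), for 0.2 s.
2. the button is pressed with the tab aside (value of joint button above 0.004 m and value of joint tab above 0.045 m), for 0.05 s.
3. the front tin has rolled into the tray (x of tin_a_center in the frame of machine between -0.14 and -0.085 m and z of tin_a_center in the frame of machine between 0.045 and 0.09 m and y of tin_a_center in the frame of machine between 0.08 and 0.12 m), for 0.2 s.
At the end, for the whole second after the job is handed in: The front tin lies at rest in the tray (its centre 0 to 50 mm behind the lip), the second tin is still behind the gate, the button is up (within 1.5 mm) and the lock tab is home over it (within 5 mm of its left stop) (all of step 3 and linear speed of tin_a below 0.02 m/s and x of tin_b_center in the frame of machine above -0.05 m and value of joint button below 0.0015 m and value of joint tab below 0.005 m); the robot touches nothing.
It fails at once if the second tin leaves the magazine (x of tin_b_center in the frame of machine below -0.06 m).
It fails at once if the cake stand is displaced by more than 30 mm or tipped over (distance of cake_stand from where it was at the start of the episode above 0.03 m or angle between cake_stand's own z axis and vertical above 0.5 rad).
It fails at once if the pastry is displaced by more than 30 mm or tipped over (distance of pastry from where it was at the start of the episode above 0.03 m or angle between pastry's own z axis and vertical above 0.5 rad).
It fails at once if the sign holder is displaced by more than 30 mm or tipped over (distance of sign_holder from where it was at the start of the episode above 0.03 m or angle between sign_holder's own z axis and vertical above 0.5 rad).
It also fails if it takes over 64 s, if anything falls off the work surface, if the arm or the gripper's body presses on something with over 40 N, if the wrist force passes 120 N, or if a joint passes its speed limit or range.

## Robot

A 6-joint arm with a two-finger parallel gripper is mounted at the origin on the work surface. World frame = base frame: x ahead of the robot, y to its left, z up, the work surface at z = 0. Lengths are in mm, angles in rad, forces in N, time in s.
With the tool pointing down it reaches from about 400 to 925 mm from the base axis. Payload 12.5 kg.
Tool frame: the origin (TCP) lies midway between the tips of the shut fingers; the grasp point (between the pads) lies 19 mm behind it; z points along the fingers, y is the line along which they close (so a half turn about z gives the same grasp; the last joint's range is limited). The gripper opens to 95 mm and grips with 3 to 60 N. Pads are 20 mm wide; open, the fingers measure 119 mm over their backs; the gripper's body (75 mm by 180 mm) begins 59 mm behind the grasp point.
Start: joints at [1.061, 0.491, 1.559, -0, 1.092, -0.106], TCP at [245.558, 574.759, 214.661] pointing down, gripper open.
Joint ranges: [-3.1, 3.1], [-0.84, 2.19], [0.05, 2.79], [-1.13, 4.28], [0.06, 2.93], [-2.69, 2.69]. Speed limits (rad/s): [2.22, 2.22, 2.79, 3.14, 3.14, 3.14].

## Interface

Orientations are given as [roll, pitch, yaw] about the fixed x, y, z axes, in that order (R = Rz(yaw) Ry(pitch) Rx(roll)).
In Python, from cell import state, viewer, env, models gives the robot as it stands. The module is installed in compiled form; this text tells all that it offers.
- The arm moves only by the tool arm_command, never from a script. Its argument "rows" is a list of rows, each a list of 2 entries, a list of its own where there are three numbers: the shift along the tool's x, y, z normalised to -1 to 1, where 1 is 0.25 m, then the turn about the tool's z normalised to -1 to 1, where 1 is pi rad. A call has exactly 5 rows; each row shifts and turns the commanded pose from where the row before left it, along the tool's axes as they then stand; what a row does not reach is not made up. A row lasts 1/10 s, in which the tool goes at most 50 mm and 8.59 degrees, less where a joint would pass 70% of its speed; a pose out of reach is approached as far as the arm can. A call with a number of a shift or a turn outside -1 to 1 is refused whole. A call with a gripper value outside its range is refused whole. "claw" is the opening, from 0 (shut) to 1 (fully open), set as the call begins (left out, the last holds). The fingers move at their own pace and stop on an object; the grip force is fixed at half the most. Time passes only in rows, so rows that do not move let the fingers close, or fill a call up. It gives the time, the measured TCP pose, the force, the opening and the grip force at its end, in the units of the state.
- state(): the state, without advancing time (a new reading comes with each control period).
- viewer.read_camera(name): name is "side" or "top" or "wrist"; returns (picture, depth): 384x512x3 uint8, red, green, blue; 384x512 float32, mm along the optical axis (not along the pixel's ray), 0 where there is no reading.
- viewer.get_calibration(name): a dict with "camera_matrix" (3x3 intrinsics, pixels), "world_to_cam" (4x4, takes a point from world to camera coordinates). Camera axes: x right, y up, looking along -z (the intrinsics and any distortion apply to the point x, -y, -z); pixel columns grow to the right and rows downward; lengths in mm; the calibration is good to about 2 mm. A picture is of the moment at which its call begins: read the wrist's pose just before it. get_calibration takes no time and is no camera call; for the wrist camera it gives the pose at the moment of the call.
- env.job_done(): hands the job in; it is judged then, once.
Trained networks look in the newest picture that a camera, given by its name, has taken for a name from the list of things; names that differ only in an ending like _2 or _b are one class to them, and where a whole thing is asked for, a point or a joint stands for the part that bears it (a point fixed in the world has none). Each returns a list of dicts, best first, with "confidence" (0 to 1); they miss things now and then, are a little off and sometimes report something else, mostly with a low value. They report only what shows in the picture. A call takes as long as a camera call. They do not tell look-alikes from the thing itself.
- models.search_frame(camera, label): "position" ([x, y, z] in mm, in world coordinates, good to about 4 mm: the middle of the surface that is visible of it).
- models.mark_of(camera, label): "position" ([x, y, z] in mm, in world coordinates, good to about 4 mm: a listed point, or the origin of a listed thing).
The state is a dict: "t": time; "joints": joint angles; "qvel": joint speeds; "tau": joint torques, N m; "eef_pos": TCP position; "tcp_rot": TCP orientation; "ft_force": force on the tool from outside, world axes, zero at the start; "moment": the same for the moment, N m; "opening": opening from 0.0 (shut) to 1.0 (fully open); "grip_force": force on a finger pad.
Only numpy, scipy, OpenCV 4.12 (cv2) and the standard library are available. Lean on these libraries where they do the work, as an engineer would, in place of code of your own. Each camera call takes 0.05 s, during which the arm holds its last target. There are 200 camera calls.

## Working session

There is one attempt and no reset: what is moved stays moved. The work goes in short steps, Python scripts to look and compute and a tool call to move; the robot and the scene stay as the last step left them, time stands still between calls to the robot, and variables do not carry over. Pictures are saved under pics/ and viewed, at most 10 in all, crops included, and the job is handed in when it is done.

Besides the shell and the picture viewer there is one more tool, called after "Emit:" in YAML: its name, and indented under it one key for each argument. arm_command: Moves the arm, as the interface text tells. Scaled input: -1 to 1 covers 0.25 m each way for a shift and pi rad each way for a turn. Its arguments: {"type":"object","properties":{"rows":{"type":"array","items":{"type":"array"}},"claw":{"type":"number"}},"required":["rows"]}

```bash
mkdir -p pics; python3 - <<'E'
from cell import state, viewer, env, models
import cv2,numpy as np
s=state();print(s['t'],s['eef_pos'],s['tcp_rot'],s['opening'])
ims=[]
for c in ('side','top'):
    p,d=viewer.read_camera(c); cv2.imwrite(f'pics/{c}0.png',p[:,:,::-1])
    k=viewer.get_calibration(c);M=k['world_to_cam']
    for l in ('machine','tab_fin','tin_a_center','tin_b_center','tray','guard_edge','button_top','cake_stand','pastry','sign_holder'):
        for r in models.mark_of(c,l)[:3]:
            P=np.array(r['position']);q=M@np.append(P,1);q=k['camera_matrix']@np.array([q[0],-q[1],-q[2]]);
            print(c,l,round(r['confidence'],2),P.round(0),(q[:2]/q[2]).round(0))
print(state()['t'])
E
```

```text
0.0 [245.42149724 574.51297046 214.05116956] [-3.14046505e+00 -9.46008353e-05  2.73783776e+00] 0.9988690519829333
side machine 0.61 [502.  12.  -2.] [249. 222.]
side tab_fin 0.6 [551. -62. 124.] [275. 197.]
side tin_a_center 0.95 [ 336. -260.   32.] [231. 293.]
side tin_a_center 0.84 [ 590. -215.   35.] [313. 250.]
side tin_a_center 0.63 [415. -42.  88.] [228. 215.]
side tin_b_center 0.68 [398.  18. 100.] [215. 202.]
side tin_b_center 0.56 [569. -46. 171.] [279. 179.]
side tray 0.57 [ 433. -101.   37.] [242. 240.]
side guard_edge 0.75 [419. -40.  85.] [229. 215.]
side guard_edge 0.64 [571. -44. 174.] [279. 177.]
side button_top 0.59 [ 431. -102.   37.] [242. 240.]
side cake_stand 0.92 [553. 442.  -4.] [217. 160.]
side pastry 0.88 [ 422. -462.    2.] [306. 358.]
side sign_holder 0.61 [ 608. -476.    4.] [382. 331.]
top machine 0.72 [506.  12.   4.] [247. 195.]
top tab_fin 0.74 [553. 442.  -1.] [126. 187.]
top tab_fin 0.49 [547. -58. 127.] [268. 174.]
top tin_a_center 0.86 [ 592. -213.   30.] [310. 167.]
top tin_a_center 0.83 [ 336. -262.   33.] [330. 238.]
top tin_a_center 0.59 [417. -46.  88.] [265. 215.]
top tin_b_center 0.66 [400.  16.  99.] [247. 220.]
top tin_b_center 0.47 [ 434. -104.   36.] [282. 212.]
top tin_b_center 0.16 [416. -40.  88.] [264. 215.]
top tray 0.93 [ 435. -101.   36.] [281. 212.]
top guard_edge 0.91 [567. -45. 172.] [264. 164.]
top pastry 0.84 [ 426. -464.   -0.] [384. 212.]
top sign_holder 0.75 [ 609. -482.    2.] [384. 161.]
top sign_holder 0.52 [397.  15.  97.] [247. 221.]
1.1
```

View pictures.

```bash
python3 - <<'E'
import cv2
a=cv2.imread('pics/side0.png');b=cv2.imread('pics/top0.png')
A=cv2.resize(a[150:320,180:400],None,fx=1.8,fy=1.8,interpolation=3);B=cv2.resize(b[130:280,200:400],(396,297),interpolation=3)
cv2.imwrite('pics/v0.png',cv2.hconcat([A[:297],B]))
E
```

```text
(no output)
```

View pics/v0.png

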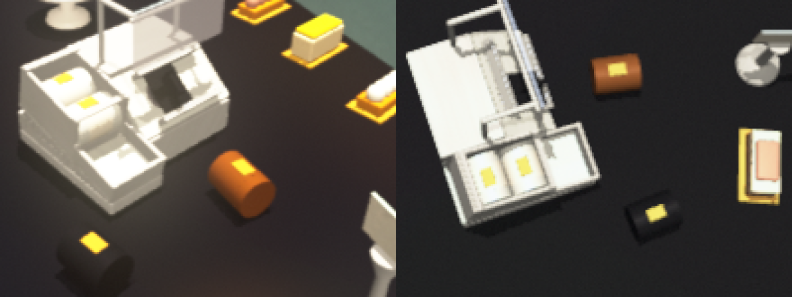

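View pics/side0.png

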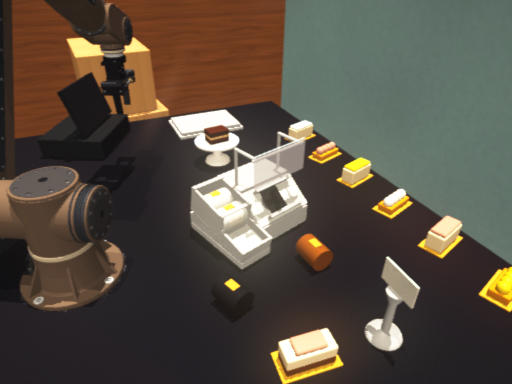

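```bash
cat > h.py <<'E'
from cell import state, viewer, env, models
import cv2,numpy as np
from scipy.spatial.transform import Rotation as R
def cloud(c):
    k=viewer.get_calibration(c);p,d=viewer.read_camera(c);K=k['camera_matrix']
    v,u=np.mgrid[:384,:512];X=np.stack([(u-K[0,2])/K[0,0]*d,-(v-K[1,2])/K[1,1]*d,-d,np.ones_like(d)],-1)
    W=(X@np.linalg.inv(k['world_to_cam']).T)[...,:3];W[d<=0]=np.nan
    return p,W,k
def proj(k,P):
    q=k['world_to_cam']@np.append(P,1);q=k['camera_matrix']@np.array([q[0],-q[1],-q[2]]);return q[:2]/q[2]
def tool():
    s=state();return np.array(s['eef_pos']),R.from_euler('xyz',s['tcp_rot']).as_matrix()
E
python3 - <<'E'
from h import *
o,Rm=tool();print(Rm.round(2))
for c in('side','top'):
    p,W,k=cloud(c);T=(W-o)@Rm
    cv2.imwrite(f'pics/{c}1.png',p[:,:,::-1]);print(c,proj(k,o),np.linalg.norm(np.linalg.inv(k['world_to_cam'])[:3,3]-o))
    for a in range(-400,10,20):
        m=(T[...,2]>=a)&(T[...,2]<a+20)&(abs(T[...,0])<140)&(abs(T[...,1])<140)
        if m.sum()>3: print(a,m.sum(),np.percentile(T[m],[2,98],axis=0).round(0)[:,:2].T.ravel())
p=cv2.imread('pics/side1.png');cv2.imwrite('pics/g.png',cv2.resize(p[0:150,60:200],None,fx=4,fy=4,interpolation=3))
E
```

```text
[[-0.92  0.39  0.  ]
 [ 0.39  0.92  0.  ]
 [ 0.    0.   -1.  ]]
side [123.31030923 107.97822219] 1502.9105701638468
-380 6 [ -41.  -32. -136. -102.]
-360 96 [ -57.  -38. -136.  -59.]
-340 139 [ -62.  -40. -138.  -22.]
-320 207 [ -67.   68. -138.   10.]
-300 329 [ -70.   67. -139.   15.]
-280 217 [ -71.   65. -138.   19.]
-260 264 [-69.  59. -73.  11.]
-240 213 [-67.  56. -46.   2.]
-220 144 [-42.  31. -43.  -3.]
-200 141 [-38.  30. -40.   4.]
-180 160 [-37.  30. -54.  -1.]
-160 113 [-26.  19. -55.  11.]
-140 137 [-28.  23. -83.  60.]
-120 261 [-37.  29. -93.  83.]
-100 202 [-38.  28. -87.  69.]
-80 51 [-35.  23. -84.  71.]
-60 59 [-15.   7. -62.  53.]
-40 76 [-14.   9. -61.  55.]
-20 67 [-15.   8. -58.  52.]
top [ 59.93966653 272.99005563] 1531.1830913496117
-400 367 [ -33.   57. -136.  -83.]
-380 479 [ -47.   67. -128.  -66.]
-360 649 [ -54.   70. -122.  -33.]
-340 235 [ -59.   49. -132.    9.]
-320 1004 [-64.  46. -95.  28.]
-300 138 [ -67.   47. -114.   37.]
-280 51 [-68. -51. -90.  15.]
-260 12 [-67. -55. -54.   1.]
-140 49 [-33. -19. -87. -61.]
-120 35 [-34. -18. -88. -49.]
-100 10 [-35. -15. -80. -49.]
```

View pics/g.png

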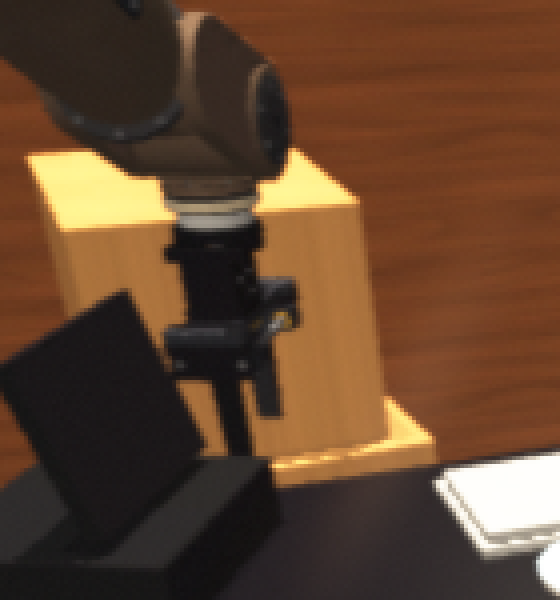

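```bash
python3 - <<'E'
from h import *
p,W,k=cloud('top')
for x in range(-500,400,100):
    print(x,[int(np.nanmax(np.append(W[...,2][(abs(W[...,0]-x)<50)&(abs(W[...,1]-y)<50)],-9))) for y in range(300,1001,100)])
print(state()['t'],state()['joints'])
E
```

```text
-500 [-9, -9, -9, -9, -9, -9, -9, -9]
-400 [-9, -9, -9, -9, -9, -9, -9, -9]
-300 [-9, -9, -9, -9, -9, -9, -9, -9]
-200 [-9, -9, -9, -9, -9, -9, -9, -9]
-100 [12, 12, -9, -2, 88, 90, -9, -9]
0 [779, 765, -9, 9, 273, 91, -9, -9]
100 [779, 742, 642, -9, 273, 194, -9, -9]
200 [774, 700, 640, 571, -9, 123, -9, -9]
300 [12, 12, 579, 540, 11, -9, 9, -9]
1.25 [ 1.06141872e+00  4.90892808e-01  1.55890279e+00  4.22444947e-05
  1.09173575e+00 -1.05642185e-01]
```

Emit:
arm_command:
  rows:
    - [[0,0,-0.18],0]
    - [[0,0,-0.18],0]
    - [[0,0,-0.18],0]
    - [[0,0,-0.18],0]
    - [[0,0,-0.18],0]

```text
t: 1.75
eef_pos: [245.3, 574.4, 441.8]
tcp_rot: [3.141, 0.0, 2.738]
ft_force: [0.8, 0.5, -0.8]
opening: 1.001
grip_force: 0.0
```

Emit:
arm_command:
  rows:
    - [[0.19,-0.04,0],0]
    - [[0.19,-0.04,0],0]
    - [[0.19,-0.04,0],0]
    - [[0.19,-0.04,0],0]
    - [[0.19,-0.04,0],0]

```text
t: 2.25
eef_pos: [5.6, 622.1, 439.8]
tcp_rot: [3.141, -0.0, 2.738]
ft_force: [1.0, 0.5, -0.4]
opening: 0.998
grip_force: 0.0
```

Emit:
arm_command:
  rows:
    - [[0.19,-0.04,0],0]
    - [[0.19,-0.04,0],0]
    - [[0.19,-0.04,0],0]
    - [[0.19,-0.04,0],0]
    - [[0.19,-0.04,0],0]

```text
t: 2.75
eef_pos: [-232.6, 669.4, 439.8]
tcp_rot: [3.141, -0.0, 2.738]
ft_force: [0.7, 0.4, 0.4]
opening: 1.0
grip_force: 0.0
```

Emit:
arm_command:
  rows:
    - [[0.12,0.15,0],0]
    - [[0.12,0.15,0],0]
    - [[0.12,0.15,0],0]
    - [[0.12,0.15,0],0]
    - [[0.12,0.15,0],0]

```text
t: 3.25
eef_pos: [-273.1, 828.9, 422.1]
tcp_rot: [3.126, -0.014, 2.738]
ft_force: [7.9, -19.9, 20.3]
opening: 1.0
grip_force: 0.0
```

Emit:
arm_command:
  rows:
    - [[0.06,0.08,0],0]
    - [[0.06,0.08,0],0]
    - [[0.06,0.08,0],0]
    - [[0.06,0.08,0],0]
    - [[0.06,0.08,0],0]

```text
t: 3.75
eef_pos: [-276.6, 869.9, 385.3]
tcp_rot: [3.071, -0.061, 2.74]
ft_force: [0.8, -0.5, -0.5]
opening: 1.0
grip_force: 0.0
```

```bash
python3 - <<'E'
from h import *
s=state();o,Rm=tool();print(s['t'],o,Rm.round(3),s['joints'],s['ft_force'],s['qvel'])
E
```

```text
3.75 [-276.55139966  869.86471544  385.33676102] [[-0.919  0.394 -0.028]
 [ 0.39   0.916  0.088]
 [ 0.061  0.07  -0.996]] [1.80425212 1.02940433 0.04735744 0.0076491  1.97247372 0.64057048] [ 0.77527849 -0.49923294 -0.46092418] [-0.01517313  0.09385174  0.00098795  0.0101485  -0.21257714 -0.01092849]
```

Emit:
arm_command:
  rows:
    - [[0.08,0.1,-0.12],0]
    - [[0.08,0.1,-0.12],0]
    - [[0.08,0.1,-0.12],0]
    - [[0.08,0.1,-0.12],0]
    - [[0.08,0.1,-0.12],0]

```text
t: 4.25
eef_pos: [-267.4, 858.6, 467.4]
tcp_rot: [2.983, -0.135, 2.749]
ft_force: [-0.6, 0.3, 0.1]
opening: 1.001
grip_force: 0.0
```

Emit:
arm_command:
  rows:
    - [[0.1,0.13,-0.12],0]
    - [[0.1,0.13,-0.12],0]
    - [[0.1,0.13,-0.12],0]
    - [[0.1,0.13,-0.12],0]
    - [[0.1,0.13,-0.12],0]

```text
t: 4.75
eef_pos: [-255.8, 852.5, 541.8]
tcp_rot: [2.876, -0.221, 2.767]
ft_force: [0.0, -0.6, 0.4]
opening: 0.997
grip_force: 0.0
```

Emit:
arm_command:
  rows:
    - [[0.1,0.13,-0.12],0]
    - [[0.1,0.13,-0.12],0]
    - [[0.1,0.13,-0.12],0]
    - [[0.1,0.13,-0.12],0]
    - [[0.1,0.13,-0.12],0]

```text
t: 5.25
eef_pos: [-241.6, 831.6, 627.0]
tcp_rot: [2.763, -0.304, 2.796]
ft_force: [0.8, -0.3, -0.4]
opening: 0.999
grip_force: 0.0
```

```bash
python3 - <<'E'
from h import *
s=state();o,Rm=tool();print(s['t'],o,Rm.round(3),s['joints'],np.degrees(np.arccos(-Rm[2,2])))
E
```

```text
5.25 [-241.56164839  831.59160069  627.03018833] [[-0.898  0.419 -0.136]
 [ 0.324  0.837  0.442]
 [ 0.299  0.353 -0.887]] [1.76167193 0.76905077 0.04835256 0.05163852 1.84557983 0.62148157] 27.538492679628888
```

Emit:
arm_command:
  rows:
    - [[0.1,0.13,-0.1],0]
    - [[0.1,0.13,-0.1],0]
    - [[0.1,0.13,-0.1],0]
    - [[0.1,0.13,-0.1],0]
    - [[0.1,0.13,-0.1],0]

```text
t: 5.75
eef_pos: [-228.6, 810.8, 701.6]
tcp_rot: [2.647, -0.38, 2.834]
ft_force: [-0.4, -0.0, 0.3]
opening: 1.0
grip_force: 0.0
```

```bash
python3 - <<'E'
from h import *
s=state();o,Rm=tool();print(s['t'],o,Rm.round(3),s['joints'],np.degrees(np.arccos(-Rm[2,2])))
E
```

```text
5.75 [-228.61119608  810.81391232  701.59204669] [[-0.885  0.435 -0.167]
 [ 0.281  0.785  0.552]
 [ 0.371  0.441 -0.817]] [1.74488092 0.69069198 0.04843019 0.0709865  1.79088053 0.61650875] 35.20639796750563
```

Emit:
arm_command:
  rows:
    - [[0.1,0.13,-0.1],0]
    - [[0.1,0.13,-0.1],0]
    - [[0.1,0.13,-0.1],0]
    - [[0,0,0],0]
    - [[0,0,0],0]

```text
t: 6.25
eef_pos: [-219.4, 791.4, 748.6]
tcp_rot: [2.575, -0.423, 2.861]
ft_force: [0.3, 1.2, 0.3]
opening: 1.003
grip_force: 0.0
```

```bash
python3 - <<'E'
from h import *
s=state();o,Rm=tool();print(s['t'],o,Rm.round(3),s['joints'],np.degrees(np.arccos(-Rm[2,2])),np.degrees(np.arctan2(Rm[1,2],Rm[0,2])))
# refine machine yaw: upward vertical/horizontal surfaces: use side cloud, panel plane normals
for c in('top','side'):
    p,W,k=cloud(c);D=W-np.array([549,-60,125])
    import warnings
    gx=np.cross(np.roll(W,-1,1)-np.roll(W,1,1),np.roll(W,-1,0)-np.roll(W,1,0));N=gx/np.linalg.norm(gx,axis=-1,keepdims=True);N*=np.sign(N[...,2:])
    m=(np.linalg.norm(W-np.array([504,12,90]),axis=-1)<230)&(abs(N[...,2]-.766)<.12)&(N[...,1]<-.4)
    print(c,m.sum(),np.median(N[m],axis=0),np.degrees(np.arctan2(-np.median(N[m],axis=0)[1],-np.median(N[m],axis=0)[0])))
    # lip top edge / walls: fit minAreaRect to all machine points
    m=(np.linalg.norm((W-np.array([504,12,90]))[...,:2],axis=-1)<215)&(W[...,2]>25)&(W[...,2]<300)
    m&=~((np.linalg.norm((W-np.array([592,-213,0]))[...,:2],axis=-1)<75)|(np.linalg.norm((W-np.array([336,-262,0]))[...,:2],axis=-1)<75))
    print(m.sum(),cv2.minAreaRect(W[m][:,:2].astype(np.float32)))
E
```

```text
6.25 [-219.39398967  791.36124256  748.62601314] [[-0.876  0.445 -0.184]
 [ 0.253  0.75   0.612]
 [ 0.41   0.489 -0.77 ]] [1.73355446 0.63922142 0.04857689 0.08392059 1.76456196 0.61409196] 39.68721709146122 106.72581700694592
top 1174 [ 0.07823562 -0.55850487  0.75508762] 97.97413221031825
6062 ((507.2416076660156, -10.63604736328125), (293.5987854003906, 248.01344299316406), 16.857681274414062)
side 889 [ 0.14665352 -0.54122121  0.77112682] 105.16124607369366
8789 ((506.43597412109375, -14.30145263671875), (295.99755859375, 248.938720703125), 17.339603424072266)
```

Emit:
arm_command:
  rows:
    - [[-0.19,-0.02,-0.035],0]
    - [[-0.19,-0.02,-0.035],0]
    - [[-0.19,-0.02,-0.035],0]
    - [[-0.19,-0.02,-0.035],0]
    - [[-0.19,-0.02,-0.035],0]

```text
t: 6.85
eef_pos: [-43.4, 705.4, 686.4]
tcp_rot: [2.577, -0.421, 2.863]
ft_force: [1.1, 0.6, 1.5]
opening: 0.999
grip_force: 0.0
```

Emit:
arm_command:
  rows:
    - [[-0.19,-0.02,-0.035],0]
    - [[-0.19,-0.02,-0.035],0]
    - [[-0.19,-0.02,-0.035],0]
    - [[-0.19,-0.02,-0.035],0]
    - [[-0.19,-0.02,-0.035],0]

```text
t: 7.35
eef_pos: [162.4, 600.6, 611.1]
tcp_rot: [2.576, -0.421, 2.863]
ft_force: [0.6, 0.8, 0.1]
opening: 1.0
grip_force: 0.0
```

Emit:
arm_command:
  rows:
    - [[-0.19,-0.02,-0.035],0]
    - [[-0.19,-0.02,-0.035],0]
    - [[-0.19,-0.02,-0.035],0]
    - [[-0.19,-0.02,-0.035],0]
    - [[-0.19,-0.02,-0.035],0]

```text
t: 7.85
eef_pos: [368.1, 495.4, 535.4]
tcp_rot: [2.576, -0.422, 2.863]
ft_force: [0.1, 1.0, -0.5]
opening: 1.0
grip_force: 0.0
```

Rotate now by +50° (5.9 rows of 8.5°).

Emit:
arm_command:
  rows:
    - [[0,0,0],0.046]
    - [[0,0,0],0.046]
    - [[0,0,0],0.046]
    - [[0,0,0],0.046]
    - [[0,0,0],0.046]

```text
t: 8.35
eef_pos: [366.7, 496.6, 535.8]
tcp_rot: [3.023, -0.683, 2.052]
ft_force: [-0.2, 1.0, 0.0]
opening: 1.001
grip_force: 0.0
```

```bash
cat >> h.py <<'E'
from math import radians,pi
def plan(target):
    o,Rm=tool();s=state()
    yaw=radians(107);d=Rm[:,2];my=np.array([-np.sin(yaw),np.cos(yaw),0]);y=-my
    th=np.arctan2(-(y@Rm[:,0]),y@Rm[:,1])
    t=Rm.T@(np.array(target)-o);print('t',s['t'],'pos',o.round(1),'j',np.round(s['joints'],2),'F',np.round(s['ft_force'],1),'turn/pi',round(th/pi,4),'tilt',np.degrees(np.arccos(-Rm[2,2])).round(1),'az',np.degrees(np.arctan2(Rm[1,2],Rm[0,2])).round(1))
    print('shift',t.round(1),'norm',(t/250).round(3),'len',np.linalg.norm(t).round())
    return t
E
python3 - <<'E'
from h import *
plan([604,-244,400])
E
```

```text
t 8.35 pos [366.7 496.6 535.8] j [0.55 0.2  1.33 0.67 1.44 0.08] F [-0.2  1.   0. ] turn/pi 0.0455 tilt 39.6 az 106.9
shift [-680.3  -87.  -391. ] norm [-2.721 -0.348 -1.564] len 789.0
```

Emit:
arm_command:
  rows:
    - [[0,0,0],0.0455]
    - [[-0.17,0.003,-0.098],0]
    - [[-0.17,0.003,-0.098],0]
    - [[-0.17,0.003,-0.098],0]
    - [[-0.17,0.003,-0.098],0]

```text
t: 8.85
eef_pos: [427.0, 311.0, 502.9]
tcp_rot: [3.135, -0.692, 1.876]
ft_force: [1.1, -0.6, 0.3]
opening: 0.999
grip_force: 0.0
```

Emit:
arm_command:
  rows:
    - [[-0.17,0.003,-0.098],0]
    - [[-0.17,0.003,-0.098],0]
    - [[-0.17,0.003,-0.098],0]
    - [[-0.17,0.003,-0.098],0]
    - [[-0.17,0.003,-0.098],0]

```text
t: 9.35
eef_pos: [502.7, 80.8, 461.8]
tcp_rot: [3.135, -0.693, 1.876]
ft_force: [0.1, 0.6, 0.4]
opening: 1.0
grip_force: 0.0
```

Emit:
arm_command:
  rows:
    - [[-0.17,0.003,-0.098],0]
    - [[-0.17,0.003,-0.098],0]
    - [[-0.17,0.003,-0.098],0]
    - [[-0.17,0.003,-0.098],0]
    - [[-0.17,0.003,-0.098],0]

```text
t: 9.85
eef_pos: [578.1, -149.0, 420.2]
tcp_rot: [3.135, -0.693, 1.876]
ft_force: [1.1, 1.5, 1.1]
opening: 1.002
grip_force: 0.0
```

```bash
python3 - <<'E'
from h import *
plan([577,-152,240])
p,W,k=cloud('wrist');cv2.imwrite('pics/w1.png',p[:,:,::-1])
for l in ('tab_fin','guard_edge','tray','tin_a_center'):
    for r in models.mark_of('wrist',l)[:2]:print(l,round(r['confidence'],2),np.round(r['position'],1),proj(k,np.array(r['position'])).round())
E
```

```text
t 9.85 pos [ 578.1 -149.   420.2] j [-0.56  0.52  1.13  0.48  2.   -0.77] F [1.1 1.5 1.1] turn/pi 0.002 tilt 39.7 az 106.9
shift [-117.    -2.9  137. ] norm [-0.468 -0.012  0.548] len 180.0
tab_fin 0.94 [549.5 -62.9 129.3] [252. 231.]
tab_fin 0.22 [416.9 -42.7  86.9] [182. 205.]
guard_edge 0.81 [571.7 -45.  176.2] [270. 215.]
guard_edge 0.49 [418.1 -39.9  86.5] [183. 204.]
tray 0.84 [ 436.1 -102.6   35.1] [185. 248.]
tin_a_center 0.63 [ 588.5 -214.8   31.4] [247. 341.]
tin_a_center 0.61 [416.6 -39.7  84.8] [183. 204.]
```

View pics/w1.png

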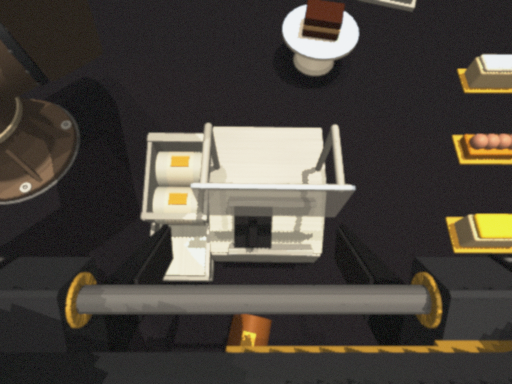

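Emit:
arm_command:
  rows:
    - [[-0.15,-0.002,0.07],0]
    - [[-0.15,-0.002,0.07],0]
    - [[-0.12,-0.002,0.11],0]
    - [[-0.05,-0.002,0.15],0]
    - [[0,-0.002,0.15],0]

```text
t: 10.6
eef_pos: [576.6, -148.9, 238.9]
tcp_rot: [3.134, -0.692, 1.876]
ft_force: [-0.3, -0.0, -0.1]
opening: 1.001
grip_force: 0.0
```

```bash
python3 - <<'E'
from h import *
t0=plan([550,-61,127])
p,W,k=cloud('wrist');cv2.imwrite('pics/w2.png',p[:,:,::-1])
o,Rm=tool()
for l in ('tab_fin','guard_edge'):
    for r in models.mark_of('wrist',l)[:2]:print(l,round(r['confidence'],2),np.round(r['position'],1),proj(k,np.array(r['position'])).round(),'tool',(Rm.T@(np.array(r['position'])-o)).round(1))
np.save('T2.npy',(W-o)@Rm)
T=(W-o)@Rm
# dark pixels near fin, slices of tool z
g=p.max(-1)
m=(abs(T[...,0]-t0[0])<45)&(abs(T[...,1]-t0[1])<70)&(abs(T[...,2]-t0[2])<35)
for a in range(-20,24,4):
    q=m&(T[...,2]-t0[2]>=a)&(T[...,2]-t0[2]<a+4)
    if q.sum()>5: print(a,q.sum(),np.percentile(T[q],[3,50,97],axis=0).round(0)[:,:2].T.ravel(),np.median(g[q]))
E
```

```text
t 10.6 pos [ 576.6 -148.9  238.9] j [-0.56  0.64  1.39  0.43  1.66 -0.95] F [-0.3 -0.  -0.1] turn/pi 0.0021 tilt 39.6 az 106.9
shift [ -0.7   0.  144.8] norm [-0.003  0.     0.579] len 145.0
tab_fin 0.92 [549.7 -60.8 131.1] [254. 179.] tool [  0.    1.2 136.4]
guard_edge 0.66 [572.8 -44.1 178.3] [285. 147.] tool [ 37.2  28.3 106. ]
-20 306 [-21.  -2.  16.  -4.   1.   7.] 41.0
-16 11 [16. 17. 17. -3.  1.  6.] 27.0
-12 12 [16. 17. 17. -3.  2.  7.] 28.0
-8 10 [16. 17. 17. -2.  2.  7.] 32.0
-4 9 [15. 17. 17. -3.  3.  7.] 37.0
0 249 [-46. -42.  16. -29.  26.  68.] 217.0
4 3155 [-44.  -8.  25. -27.   3.  34.] 44.0
8 108 [-41. -40.  17. -35.  14.  67.] 154.5
12 47 [-41. -40. -39. -35.  44.  68.] 184.0
16 48 [-41. -40. -39. -35.  47.  67.] 183.0
20 53 [-41. -40. -39. -35.  48.  68.] 185.0
```

View pics/w2.png

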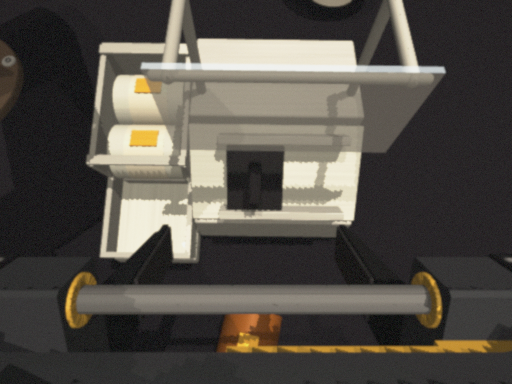

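Emit:
arm_command:
  rows:
    - [[-0.004,0.0012,0.15],0]
    - [[-0.004,0.0012,0.15],0]
    - [[-0.004,0.0012,0.14],0]
    - [[-0.004,0.0012,0.1],0]
    - [[0,0.001,0.025],0]

```text
t: 11.25
eef_pos: [553.4, -64.9, 129.6]
tcp_rot: [3.133, -0.692, 1.878]
ft_force: [-0.8, 0.4, 0.6]
opening: 1.0
grip_force: 0.0
```

Emit:
arm_command:
  rows:
    - [[0,0,0],0]
    - [[0,0,0],0]
    - [[0,0,0],0]
    - [[0,0,0],0]
    - [[0,0,0],0]
  claw: 0

```text
t: 11.75
eef_pos: [553.6, -66.7, 129.7]
tcp_rot: [3.133, -0.691, 1.877]
ft_force: [-0.8, -0.1, -0.3]
opening: 0.632
grip_force: 0.0
```

Emit:
arm_command:
  rows:
    - [[0,0,0],0]
    - [[0,0,0],0]
    - [[0,0,0],0]
    - [[0,0,0],0]
    - [[0,0,0],0]

```text
t: 12.25
eef_pos: [553.4, -66.3, 129.3]
tcp_rot: [3.134, -0.692, 1.877]
ft_force: [-0.1, 0.3, -0.6]
opening: 0.217
grip_force: 0.0
```

Emit:
arm_command:
  rows:
    - [[0,0,0],0]
    - [[0,0,0],0]
    - [[0,0,0],0]
    - [[0,0,0],0]
    - [[0,0,0],0]

```text
t: 12.75
eef_pos: [553.3, -66.3, 129.3]
tcp_rot: [3.134, -0.692, 1.877]
ft_force: [-0.9, -0.2, -0.3]
opening: 0.123
grip_force: 30.0
```

```bash
python3 - <<'E'
from h import *
plan([549.7,-60.8,131.1])
E
```

```text
t 12.75 pos [553.3 -66.3 129.3] j [-0.47  0.69  1.63  0.49  1.37 -1.01] F [-0.9 -0.2 -0.3] turn/pi 0.0022 tilt 39.6 az 106.8
shift [ 6.  -1.9  2.7] norm [ 0.024 -0.007  0.011] len 7.0
```

Emit:
arm_command:
  rows:
    - [[0,0.05,0],0]
    - [[0,0.05,0],0]
    - [[0,0.05,0],0]
    - [[0,0.05,0],0]
    - [[0,0.04,0],0]

```text
t: 13.25
eef_pos: [612.3, -48.6, 129.4]
tcp_rot: [3.133, -0.69, 1.877]
ft_force: [-0.4, -7.3, -0.7]
opening: 0.124
grip_force: 30.0
```

```bash
python3 - <<'E'
from h import *
plan([553.3,-66.3,129.3]);o,Rm=tool();print(Rm.T@state()['ft_force'],state()['opening'],state()['grip_force'])
E
```

```text
t 13.25 pos [612.3 -48.6 129.4] j [-0.41  0.74  1.5   0.52  1.41 -0.93] F [-0.4 -7.3 -0.7] turn/pi 0.0024 tilt 39.5 az 106.8
shift [  0.6 -61.6   0.1] norm [ 0.003 -0.246  0.001] len 62.0
[-5.73067322 -2.52836727 -3.8150211 ] 0.12370728337029752 29.989604651927948
```

Emit:
arm_command:
  rows:
    - [[0,0.006,0],0]
    - [[0,0.006,0],0]
    - [[0,0.004,0],0]
    - [[0,0,0],0]
    - [[0,0,0],0]

```text
t: 13.75
eef_pos: [612.8, -48.5, 129.3]
tcp_rot: [3.14, -0.692, 1.875]
ft_force: [-16.4, -13.8, 2.1]
opening: 0.123
grip_force: 30.0
```

```bash
python3 - <<'E'
from h import *
plan([553.3,-66.3,129.3]);o,Rm=tool();print(Rm.T@state()['ft_force'],state()['opening'],state()['grip_force'])
E
```

```text
t 13.75 pos [612.8 -48.5 129.3] j [-0.41  0.75  1.49  0.51  1.42 -0.92] F [-16.4 -13.8   2.1] turn/pi 0.0019 tilt 39.6 az 107.3
shift [  0.6 -62.1   0.5] norm [ 0.002 -0.248  0.002] len 62.0
[ -5.01559216 -19.81286484  -6.85914288] 0.12263011311469192 29.989400804042816
```

Emit:
arm_command:
  rows:
    - [[0,-0.006,0],0]
    - [[0,-0.006,0],0]
    - [[0,0,0],0]
    - [[0,0,0],0]
    - [[0,0,-0.04],0]
  claw: 0.5

```text
t: 14.25
eef_pos: [613.3, -53.6, 137.1]
tcp_rot: [3.135, -0.693, 1.877]
ft_force: [-0.3, -0.5, 0.2]
opening: 0.47
grip_force: 0.0
```

Emit:
arm_command:
  rows:
    - [[0,0,-0.08],0]
    - [[0,0,-0.08],0]
    - [[0,-0.08,0],0]
    - [[0,-0.08,0],0]
    - [[0,-0.08,0],0]
  claw: 0

```text
t: 14.75
eef_pos: [563.2, -97.0, 168.5]
tcp_rot: [3.133, -0.691, 1.877]
ft_force: [0.4, -0.2, 0.0]
opening: 0.135
grip_force: 0.0
```

```bash
python3 - <<'E'
from h import *
o,Rm=tool()
yv=Rm[:,1];B=np.array([612.8,-48.5,129.3])-66*yv+3*Rm[:,0]
t=plan(B);print(state()['opening'])
p,W,k=cloud('wrist');cv2.imwrite('pics/w3.png',p[:,:,::-1]);T=(W-o)@Rm;g=p.max(-1)
m=(np.hypot(T[...,0]-t[0],T[...,1]-t[1])<15);
print(m.sum(),np.percentile(T[m][:,2],[5,50,95]))
for r in models.mark_of('wrist','button_top')[:2]+models.mark_of('wrist','tab_fin')[:2]:print(r['confidence'],Rm.T@(np.array(r['position'])-o))
E
```

```text
t 14.75 pos [563.2 -97.  168.5] j [-0.5   0.66  1.55  0.46  1.47 -0.98] F [ 0.4 -0.2  0. ] turn/pi 0.0024 tilt 39.6 az 106.7
shift [ 2.2 -4.6 50.7] norm [ 0.009 -0.018  0.203] len 51.0
0.1348719711108708
2648 [-80.61297232 -21.67689962  76.63610001]
0.88 [ 3.33464756 -4.43331057 79.12856871]
0.64 [ 3.78121945 61.11807643 54.65376051]
```

View pics/w3.png

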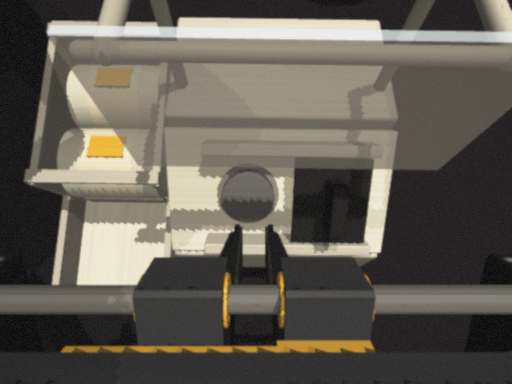

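Emit:
arm_command:
  rows:
    - [[0.004,-0.009,0.09],0]
    - [[0.001,-0.009,0.1],0]
    - [[0,0,0.08],0]
    - [[0,0,0.02],0]
    - [[0,0,0],0]
  claw: 0

```text
t: 15.4
eef_pos: [546.2, -52.4, 112.8]
tcp_rot: [3.134, -0.692, 1.877]
ft_force: [0.6, 0.5, 0.9]
opening: 0.005
grip_force: 0.0
```

```bash
python3 - <<'E'
from h import *
o,Rm=tool();plan([563.2,-97.,168.5]);print(Rm.T@state()['ft_force'],state()['opening'])
E
```

```text
t 15.4 pos [546.2 -52.4 112.8] j [-0.45  0.7   1.67  0.5   1.32 -1.03] F [0.6 0.5 0.9] turn/pi 0.0024 tilt 39.6 az 106.8
shift [ -1.2   3.3 -73.3] norm [-0.005  0.013 -0.293] len 73.0
[ 0.83013929  0.71409726 -0.50240145] 0.004550484223944152
```

Now press: 13 mm in steps.

Emit:
arm_command:
  rows:
    - [[0,0,0.012],0]
    - [[0,0,0.012],0]
    - [[0,0,0.012],0]
    - [[0,0,0.012],0]
    - [[0,0,0.006],0]

```text
t: 15.9
eef_pos: [543.9, -44.7, 102.8]
tcp_rot: [3.131, -0.691, 1.877]
ft_force: [4.3, -2.7, 4.7]
opening: 0.004
grip_force: 2.9
```

```bash
python3 - <<'E'
from h import *
o,Rm=tool();plan([563.2,-97.,168.5]);print(Rm.T@state()['ft_force'],state()['opening'])
E
```

```text
t 15.9 pos [543.9 -44.7 102.8] j [-0.45  0.7   1.69  0.51  1.29 -1.03] F [ 4.3 -2.7  4.7] turn/pi 0.0024 tilt 39.6 az 106.6
shift [ -1.    3.5 -86.1] norm [-0.004  0.014 -0.344] len 86.0
[ 0.04966056  3.32273356 -6.01456045] 0.003814318915400551
```

Emit:
arm_command:
  rows:
    - [[0,0,0.006],0]
    - [[0,0,0.004],0]
    - [[0,0,0],0]
    - [[0,0,0],0]
    - [[0,0,0],0]

```text
t: 16.4
eef_pos: [543.8, -44.2, 102.1]
tcp_rot: [3.129, -0.689, 1.878]
ft_force: [3.3, -11.0, 17.9]
opening: 0.009
grip_force: 10.4
```

Emit:
arm_command:
  rows:
    - [[0,0,0],0]
    - [[0,0,0],0]
    - [[0,0,0],0]
    - [[0,0,0],0]
    - [[0,0,0],0]

```text
t: 16.9
eef_pos: [543.8, -44.2, 102.1]
tcp_rot: [3.129, -0.689, 1.878]
ft_force: [2.1, -11.1, 17.4]
opening: 0.007
grip_force: 10.4
```

```bash
python3 - <<'E'
from h import *
o,Rm=tool();plan([563.2,-97.,168.5]);print(Rm.T@state()['ft_force'])
p,W,k=cloud('side');cv2.imwrite('pics/s4.png',cv2.resize(p[150:300,170:370,::-1],None,fx=3,fy=3))
for c in('side',):
    for l in('tin_a_center','tin_b_center'):
        for r in models.mark_of(c,l):print(l,round(r['confidence'],2),np.round(r['position']))
E
```

```text
t 16.9 pos [543.8 -44.2 102.1] j [-0.45  0.7   1.7   0.51  1.29 -1.04] F [  2.1 -11.1  17.4] turn/pi 0.0026 tilt 39.5 az 106.5
shift [ -1.1   3.5 -86.9] norm [-0.004  0.014 -0.348] len 87.0
[  2.43455361  -1.14425268 -20.59233288]
tin_a_center 0.85 [ 334. -260.   35.]
tin_a_center 0.69 [ 443. -123.   70.]
tin_a_center 0.67 [ 588. -213.   34.]
tin_b_center 0.91 [398.  14.  96.]
```

View pics/s4.png

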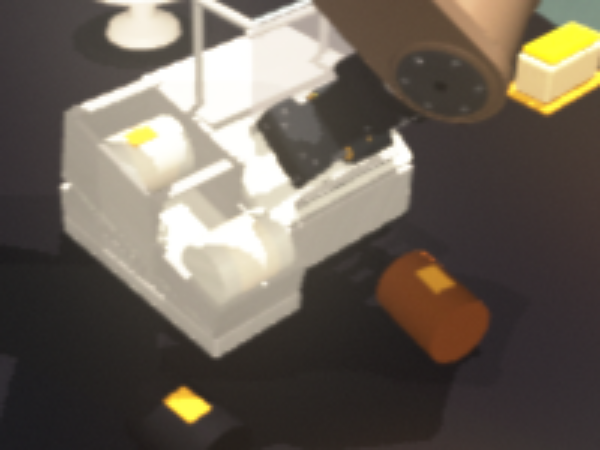

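Emit:
arm_command:
  rows:
    - [[0,0,0],0]
    - [[0,0,0],0]
    - [[0,0,-0.06],0]
    - [[0,0,-0.08],0]
    - [[0,0,-0.1],0]

```text
t: 17.55
eef_pos: [553.1, -79.4, 146.7]
tcp_rot: [3.136, -0.693, 1.876]
ft_force: [-0.0, 0.5, 0.5]
opening: 0.006
grip_force: 0.0
```

Emit:
arm_command:
  rows:
    - [[0,0.05,0],0]
    - [[0,0.07,0],0]
    - [[0,0.08,0],0]
    - [[0,0.06,0],0]
    - [[0,0,0],0]
  claw: 0.5

```text
t: 18.05
eef_pos: [616.6, -58.8, 145.9]
tcp_rot: [3.134, -0.692, 1.878]
ft_force: [-0.1, -0.4, -0.9]
opening: 0.37
grip_force: 0.0
```

```bash
python3 - <<'E'
from h import *
o,Rm=tool();plan([612.8,-48.5,129.3]);print(state()['opening'])
p,W,k=cloud('wrist')
for r in models.mark_of('wrist','tab_fin')[:2]:print(r['confidence'],Rm.T@(np.array(r['position'])-o))
E
```

```text
t 18.05 pos [616.6 -58.8 145.9] j [-0.42  0.74  1.46  0.51  1.46 -0.92] F [-0.1 -0.4 -0.9] turn/pi 0.0025 tilt 39.7 az 106.9
shift [-2.1 -0.6 19.8] norm [-0.009 -0.003  0.079] len 20.0
0.36954522262504763
0.72 [ 0.52243496 -1.31964521 19.40231556]
```

Emit:
arm_command:
  rows:
    - [[-0.004,-0.002,0.02],0]
    - [[-0.004,-0.002,0.03],0]
    - [[0,0,0.029],0]
    - [[0,0,0],0]
    - [[0,0,0],0]

```text
t: 18.65
eef_pos: [611.6, -49.9, 130.5]
tcp_rot: [3.134, -0.692, 1.877]
ft_force: [0.2, -0.2, -0.2]
opening: 0.497
grip_force: 0.0
```

Emit:
arm_command:
  rows:
    - [[0,0,0],0]
    - [[0,0,0],0]
    - [[0,0,0],0]
    - [[0,0,0],0]
    - [[0,0,0],0]
  claw: 0

```text
t: 19.15
eef_pos: [611.7, -50.0, 130.7]
tcp_rot: [3.133, -0.692, 1.877]
ft_force: [2.3, 1.1, -0.9]
opening: 0.136
grip_force: 1.1
```

Emit:
arm_command:
  rows:
    - [[0,0,0],0]
    - [[0,0,0],0]
    - [[0,0,0],0]
    - [[0,0,0],0]
    - [[0,0,0],0]

```text
t: 19.65
eef_pos: [611.8, -50.0, 130.6]
tcp_rot: [3.133, -0.692, 1.877]
ft_force: [2.4, -0.5, 0.9]
opening: 0.121
grip_force: 30.0
```

Gripped. Slide back 66 mm, then nudge against the left stop.

Emit:
arm_command:
  rows:
    - [[0,-0.05,0],0]
    - [[0,-0.06,0],0]
    - [[0,-0.06,0],0]
    - [[0,-0.06,0],0]
    - [[0,-0.03,0],0]

```text
t: 20.15
eef_pos: [548.8, -68.9, 130.6]
tcp_rot: [3.133, -0.693, 1.876]
ft_force: [28.3, 17.6, -2.9]
opening: 0.124
grip_force: 30.0
```

Emit:
arm_command:
  rows:
    - [[0,-0.006,0],0]
    - [[0,-0.006,0],0]
    - [[0,0,0],0]
    - [[0,0,0],0]
    - [[0,0,0],0]

```text
t: 20.65
eef_pos: [549.1, -68.8, 130.6]
tcp_rot: [3.127, -0.692, 1.878]
ft_force: [15.9, 13.6, -0.9]
opening: 0.124
grip_force: 30.0
```

```bash
python3 - <<'E'
from h import *
o,Rm=tool();plan([612.8,-48.5,129.3]);print(Rm.T@state()['ft_force'],state()['opening'],state()['grip_force'])
E
```

```text
t 20.65 pos [549.1 -68.8 130.6] j [-0.48  0.68  1.65  0.49  1.36 -1.02] F [15.9 13.6 -0.9] turn/pi 0.0026 tilt 39.6 az 106.3
shift [-0.8 66.9  2. ] norm [-0.003  0.267  0.008] len 67.0
[ 5.69508116 19.14658914  6.21822457] 0.12388259349276379 29.97524231672287
```

At the left stop (moved 66 mm, 19 N). Release and retreat square to the panel.

Emit:
arm_command:
  rows:
    - [[0,0.006,0],0]
    - [[0,0.006,0],0]
    - [[0,0,0],0]
    - [[0,0,0],0]
    - [[0,0,-0.04],0]
  claw: 0.6

```text
t: 21.15
eef_pos: [550.8, -75.1, 137.5]
tcp_rot: [3.135, -0.693, 1.876]
ft_force: [-0.9, 0.0, -0.0]
opening: 0.484
grip_force: 0.0
```

Emit:
arm_command:
  rows:
    - [[0,0,-0.12],0]
    - [[0,0,-0.16],0]
    - [[0,0,-0.16],0]
    - [[0,0,-0.12],0]
    - [[0,0,0],0]

```text
t: 21.65
eef_pos: [578.2, -163.7, 248.8]
tcp_rot: [3.129, -0.687, 1.877]
ft_force: [-0.0, 0.6, -1.0]
opening: 0.6
grip_force: 0.0
```

```bash
python3 - <<'E'
from h import *
o,Rm=tool();plan([549.1,-68.8,130.6])
p,W,k=cloud('wrist');cv2.imwrite('pics/w5.png',p[:,:,::-1])
for l in('tab_fin','tin_a_center','tin_b_center','button_top'):
    for r in models.mark_of('wrist',l)[:2]:print(l,round(r['confidence'],2),np.round(r['position']))
E
```

```text
t 21.65 pos [ 578.2 -163.7  248.8] j [-0.58  0.64  1.36  0.43  1.69 -0.95] F [-0.   0.6 -1. ] turn/pi 0.0024 tilt 39.4 az 106.4
shift [  1.8  -1.1 154.3] norm [ 0.007 -0.004  0.617] len 154.0
tab_fin 0.93 [547. -63. 132.]
tin_a_center 0.94 [ 586. -215.   32.]
tin_a_center 0.64 [ 335. -269.   35.]
tin_b_center 0.86 [418. -42.  84.]
```

View pics/w5.png

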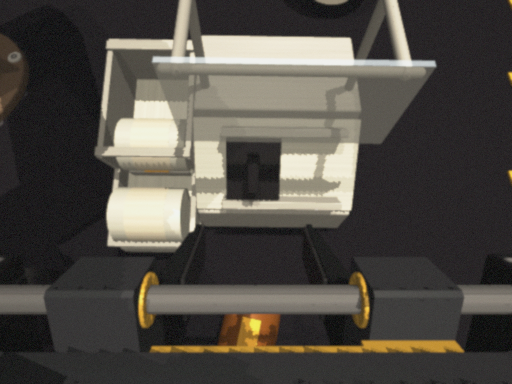

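The front tin lies in the tray (148,215). The second tin is at the gate (150,140), and the tab is home over the button (253,170). Handing in.

```bash
python3 - <<'E'
from h import *
print(env.job_done())
E
```

```text
the job is handed in; nothing more can be done
None
```

I handed the job in at about 22 s, and the hand-in call returned no verdict. The last wrist picture shows one tin in the tray, the second still behind the gate and the lock tab home over the button; no bystander was touched as far as I could tell, though I did not re-measure their positions.

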